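# Stroke-test two bench dispensers and mark the stiff one

## Robot

A 6-joint arm with a two-finger parallel gripper is mounted at the origin on the work surface. World frame = base frame: x ahead of the robot, y to its left, z up, the work surface at z = 0. Lengths are in m, angles in degrees, forces in N, time in s.
With the tool pointing down it reaches from about 0.4 to 0.825 m from the base axis. Payload 7 kg.
Tool frame: the origin (TCP) lies at the very end of the fingers, on their centre line; the grasp point (between the pads) lies 19 mm behind it (r.hold_point_z is the distance from the TCP to the grasp point, in m); x points along the fingers, y is the direction in which the jaws open and shut, and the axes are right-handed (so a half turn about x gives the same grasp; the last joint's range is limited). The gripper opens to 88 mm and grips with 3 to 60 N. Pads are 19 mm wide; open, the fingers measure 130 mm over their backs; the gripper's body (78 mm by 193 mm) begins 47 mm behind the grasp point.
Start: joints at [-60.441, 20.546, 0.682, 0, -70.136, -16.507], TCP at [0.152, -0.658, 0.227] pointing down, gripper open.
Joint ranges: [-176.03, 176.03], [-82.01, 121.73], [-58.28, 71.71], [-173.87, 95.51], [-174.79, -0.11], [-173.66, 173.66]. Speed limits (degrees/s): [136.94, 136.94, 172.46, 180, 180, 180].

## Interface

Orientations are given as [roll, pitch, yaw] about the fixed x, y, z axes, in that order (R = Rz(yaw) Ry(pitch) Rx(roll)).
In Python, from plant import r gives the robot as it stands. The module is installed in compiled form; this text tells all that it offers.
- The arm moves only by the shell command python3 -m creep 'ROWS' [FORCE]. ROWS is JSON, a list of rows, each a list of 7 numbers: the turn, a rotation vector about the tool's x, y, z in rad, then the shift along the tool's x, y, z in cm, then the opening in per cent of the stroke, from 0 (shut) to 100 (fully open). In form: [[rx, ry, rz, x, y, z, fingers], ...]. A call has 1 to 8 rows; each row shifts and turns the commanded pose from where the row before left it, along the tool's axes as they then stand; what a row does not reach is not made up. A row lasts 1/10 s, in which the tool goes at most 50 mm and 8.59 degrees, less where a joint would pass 70% of its speed; a pose out of reach is approached as far as the arm can. A call is refused whole if a number of a shift passes 5 or a number of a turn 0.15, either way. A call with a gripper value outside its range is refused whole. The fingers move at their own pace and stop on an object; FORCE is the grip in N (left out, the last holds). Time passes only in rows, so rows that do not move let the fingers close. It gives the time, the measured TCP pose, the force and the opening at its end, in the units of the state.
- r.get_state(): the state, without advancing time (a new reading comes with each control period).
- r.capture(name): name is "side" or "top"; returns (picture, depth): 384x512x3 uint8, blue, green, red; 384x512 float32, m along the optical axis (not along the pixel's ray), 0 where there is no reading.
- r.camera_info(name): a dict with "fovy" (degrees; the focal length in pixels is half the picture's height over the tangent of half this angle, whatever the lens; pixels are square), "cx", "cy" (the principal point, pixels), "dist_coeffs" ([k1, k2, p1, p2, k3] as OpenCV has them; the pictures are not rectified), "camera_from_world" (4x4, takes a point from world to camera coordinates). Camera axes: x right, y down, z forward; pixel columns grow to the right and rows downward; lengths in m; the calibration is good to about 2 mm. A picture is of the moment at which its call begins. camera_info takes no time and is no camera call.
- r.close_job(): hands the job in, once; it reports no verdict.
Trained networks look in the newest picture that a camera, given by its name, has taken for a name from the list of things; names that differ only in an ending like _2 or _b are one class to them, and where a whole thing is asked for, a point or a joint stands for the part that bears it (a point fixed in the world has none). Each returns a list of dicts, best first, with "score" (0 to 1); they miss things now and then, are a little off and sometimes report something else, mostly with a low value. They report only what shows in the picture. A call takes as long as a camera call. They do not tell look-alikes from the thing itself.
- r.look_for(query, camera): "rect" ([left, top, right, bottom] in pixels, round what is visible of it).
- r.masks_of(query, camera): "pixels" (384x512 bool, what is visible of it) and "rect" ([left, top, right, bottom] in pixels, round what is visible of it).
The state is a dict: "time_s": time; "joints": joint angles; "qd": joint speeds; "joint_torque": joint torques, N m; "tcp_pos": TCP position; "eef_rot": TCP orientation; "contact_force": force on the tool from outside, world axes, zero at the start; "moment": the same for the moment, N m; "gripper_width": finger opening in m.
Only numpy, scipy, OpenCV 4.12 (cv2) and the standard library are available. Lean on these libraries where they do the work, as an engineer would, in place of code of your own. Each camera call takes 0.05 s, during which the arm holds its last target. There are 200 camera calls.

## Task

One of the two empty plunger dispensers on the archive bench has gone stiff inside. Find out which by pressing the black knobs straight down: push the plunger that moves easily fully home, but as soon as one starts to push back harder part-way, stop and back off without forcing it. Reject the stiff dispenser by laying the brass collar nut flat on the red pad in front of it.

Things in the scene. Friction and masses are not known exactly. Their poses are not given: they have to be found in the camera images.
- plunger_a (a joint): Plunger travel of dispenser A, m: 0 up, 0.040 fully home (hard stop), grows as pressed down; starts at 0 to 0.008. No return spring. Sound one: steady 3 to 5 N drag while moving, all the way. Stiff one: the same to 0.016, then 1.2 N more per mm, about 16 N at 0.028, blocks at 0.031; let go, it springs back a little. Which one is stiff varies and cannot be seen.
- knob_a (a point): Centre of the flat top of the black round plunger knob (36 mm across, 15 mm thick) of dispenser A, on a 12 mm steel stem; its z is 175 mm above the table less the travel of the plunger. It tops an upright aluminium barrel (56 mm across its collars, 116 mm high) on a green plate 195 x 90 x 8 mm fixed to the table. B looks the same.
- pad_a (a point): Centre of the top face, 10 mm above the table, of the round red pad (72 mm across, flat) on the base plate of dispenser A, 105 mm from the barrel's axis on the robot's side. Its x axis points from the pad to the barrel, z up.
- plunger_b (a joint): Plunger travel of dispenser B, m: 0 up, 0.040 fully home (hard stop), grows as pressed down; starts at 0 to 0.008. No return spring. Sound one: steady 3 to 5 N drag while moving, all the way. Stiff one: the same to 0.016, then 1.2 N more per mm, about 16 N at 0.028, blocks at 0.031; let go, it springs back a little. Which one is stiff varies and cannot be seen.
- knob_b (a point): Centre of the flat top of the black round plunger knob (36 mm across, 15 mm thick) of dispenser B, on a 12 mm steel stem; its z is 175 mm above the table less the travel of the plunger. It tops an upright aluminium barrel (56 mm across its collars, 116 mm high) on a green plate 195 x 90 x 8 mm fixed to the table. A looks the same.
- pad_b (a point): Centre of the top face, 10 mm above the table, of the round red pad (72 mm across, flat) on the base plate of dispenser B, 105 mm from the barrel's axis on the robot's side. Its x axis points from the pad to the barrel, z up.
- nut: Loose brass collar nut, a plain ring 40 mm outside, 22 mm bore, 22 mm high, 0.09 to 0.18 kg, lying flat on the table; origin at the centre of its underside, z up. A black ring of the same size lies elsewhere and is not wanted.
Not all that is in view belongs to the job. There is more than one size of the nut; the job needs the middle-sized.

How it is judged:
By the outcome, as a careful person would: the job done as asked, in the order asked, and still so for the second after the job is handed in, with the robot touching nothing.
It also fails if it takes over 64 s, if anything falls off the work surface, if the arm or the gripper's body presses on something with over 40 N, if the wrist force passes 120 N, or if a joint passes its speed limit or range.

## Working session

There is one attempt and no reset: what is moved stays moved. The work goes in short steps, Python scripts to look and compute and a shell command to move; the robot and the scene stay as the last step left them, time stands still between calls to the robot, and variables do not carry over. Pictures are saved under pics/ and viewed, about 8 in all and at most 12, crops included, and the job is handed in when it is done.

```bash
ls; mkdir -p pics; cat > h.py <<'E'
import numpy as np,cv2
from plant import r
def ci(n):
    c=r.camera_info(n); f=192/np.tan(np.radians(c["fovy"])/2)
    return np.array([[f,0,c["cx"]],[0,f,c["cy"]],[0,0,1]]),np.array(c["dist_coeffs"],float),np.array(c["camera_from_world"])
def pts(n,uv,d):
    K,D,T=ci(n); p=cv2.undistortPoints(np.array(uv,float).reshape(-1,1,2),K,D).reshape(-1,2)
    d=np.asarray(d,float).ravel()
    P=np.c_[p*d[:,None],d]; Ti=np.linalg.inv(T)
    return P@Ti[:3,:3].T+Ti[:3,3]
def proj(n,P):
    K,D,T=ci(n); return cv2.projectPoints(np.array(P,float).reshape(-1,3),cv2.Rodrigues(T[:3,:3])[0],T[:3,3],K,D)[0].reshape(-1,2)
def cloud(n,depth,mask=None):
    m=depth>0
    if mask is not None: m&=mask
    v,u=np.nonzero(m); return pts(n,np.c_[u,v],depth[m]),np.c_[u,v]
E
python3 - <<'E'
from h import *
s=r.get_state(); print(s)
ims=[]
for n in("side","top"):
    im,d=r.capture(n); cv2.imwrite(f"pics/{n}0.png",cv2.resize(im,(768,576))); np.save(f"{n}0.npy",d); print(n,r.camera_info(n))
    for q in("knob_a","pad_a","nut"):
        for o in r.masks_of(q,n)[:6]:
            m=o["pixels"]; P,_=cloud(n,d,m); print(n,q,round(o["score"],2),np.round(o["rect"]),len(P), np.round(np.median(P,0),3) if len(P) else "", np.round(np.percentile(P,[2,98],axis=0),3).tolist() if len(P) else "")
E
```

```text
pics
{'time_s': 0.0, 'joints': array([-6.04389484e+01,  2.05912234e+01,  6.33292458e-01, -1.83240749e-02,
       -7.01344844e+01, -1.65083572e+01]), 'qd': array([-0.01293498,  0.02959188, -0.00508503, -0.00814172, -0.03653494,
        0.04708932]), 'joint_torque': array([ 6.10137395e-04, -5.82725322e+01,  2.93051791e+01,  6.99672371e+00,
        7.16711045e-03, -1.24096709e-04]), 'tcp_pos': array([ 0.15231965, -0.65709558,  0.22562706]), 'eef_rot': array([ 95.95127222,  89.90599244, 108.99772592]), 'contact_force': array([ 1.00834217, -0.66910712, -0.23929297]), 'moment': array([ 0.01932383, -0.06203931, -0.01778192]), 'gripper_width': 0.08800807730559378}
side {'fovy': 55.02814604790241, 'cx': 259.61193386922565, 'cy': 197.48864924099072, 'dist_coeffs': array([-0.05870258,  0.        ,  0.        ,  0.        ,  0.        ]), 'camera_from_world': array([[-0.98748477, -0.15754097,  0.00739398,  0.52014576],
       [-0.08375581,  0.48411225, -0.87098811,  0.17772026],
       [ 0.13363679, -0.86070679, -0.49124845,  0.64105041],
       [ 0.        ,  0.        ,  0.        ,  1.       
[... 1577 characters left out ...]
] [[0.604, -0.197, 0.125], [0.637, -0.165, 0.174]]
top pad_a 0.69 [155. 139. 210. 224.] 2984 [0.59  0.166 0.009] [[0.492, 0.116, 0.005], [0.672, 0.214, 0.171]]
top pad_a 0.66 [300. 138. 347. 231.] 3035 [ 0.577 -0.168  0.009] [[0.479, -0.215, 0.004], [0.661, -0.118, 0.171]]
top pad_a 0.29 [235. 225. 248. 242.] 115 [0.465 0.019 0.021] [[0.446, 0.005, 0.009], [0.479, 0.036, 0.025]]
top nut 0.91 [194. 246. 218. 268.] 336 [0.407 0.112 0.028] [[0.384, 0.087, -0.001], [0.431, 0.138, 0.031]]
top nut 0.7 [237. 222. 251. 243.] 181 [0.463 0.022 0.021] [[0.444, 0.003, -0.002], [0.481, 0.041, 0.024]]
top nut 0.51 [233. 264. 248. 274.] 60 [0.381 0.025 0.016] [[0.372, 0.013, -0.001], [0.395, 0.036, 0.019]]
```

View pics/side0.png

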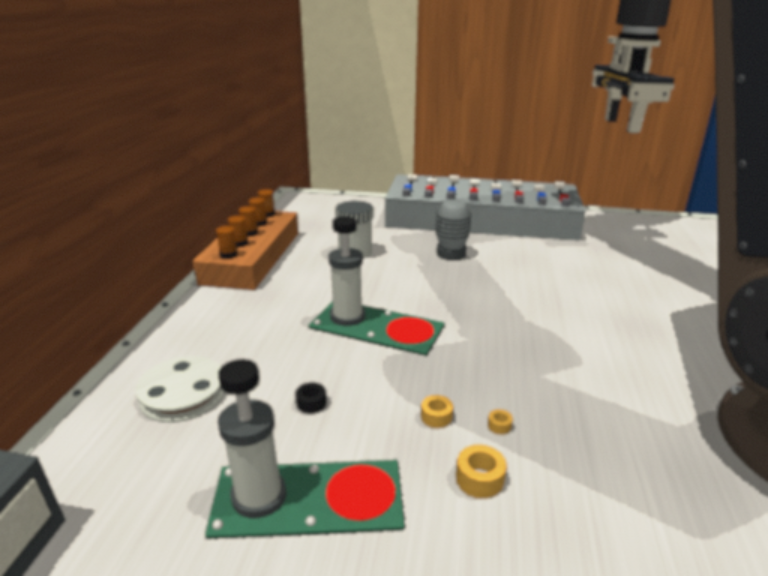

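View pics/top0.png

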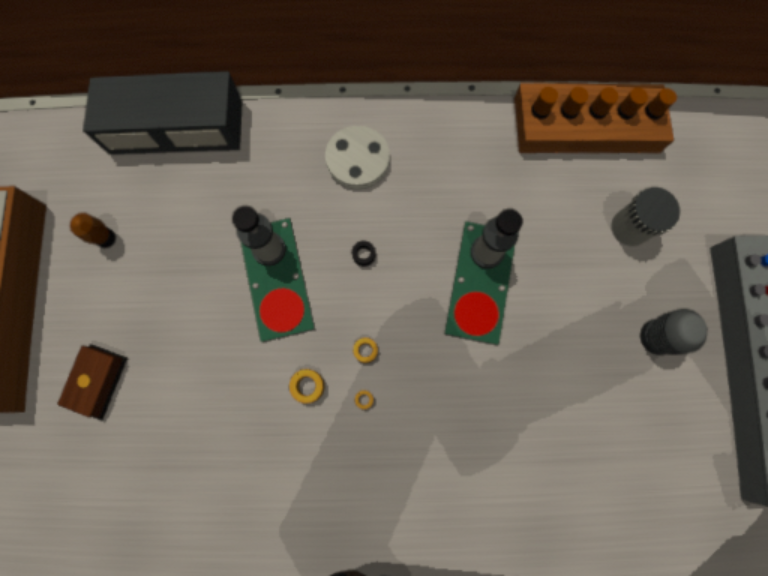

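The side view shows the dispensers with knobs at (240,370) and (345,225). The brass nuts are big (480,470), middle (437,410) and small (500,420), and the black ring is at (310,397). The top view shows the middle nut at (366,350) and the pads at (282,310) and (477,313). Next I'll measure them precisely in both views.

```bash
cat >> h.py <<'E'
from scipy.optimize import least_squares
from scipy.spatial.transform import Rotation as R
def circ(P):
    f=lambda p:np.hypot(P[:,0]-p[0],P[:,1]-p[1])-p[2]
    s=least_squares(f,[*P[:,:2].mean(0),.02],loss='soft_l1',f_scale=.002).x; return np.round(s,4)
def rot(s=None):
    s=s or r.get_state(); return R.from_euler('xyz',s["eef_rot"],degrees=True).as_matrix()
def to(P):  # shift in tool axes, cm
    s=r.get_state(); return np.round(100*rot(s).T@(np.array(P)-s["tcp_pos"]),2)
def hsv(im): return cv2.cvtColor(im,cv2.COLOR_BGR2HSV)
def hull(P): # circle on rim points
    h=cv2.convexHull(P[:,:2].astype(np.float32)).reshape(-1,2); return circ(h)
E
python3 - <<'E'
from h import *
print(np.round(rot(),3))
for n in("side","top"):
    im,d=r.capture(n); H=hsv(im)
    red=((H[...,0]<6)|(H[...,0]>174))&(H[...,1]>190)&(H[...,2]>120)
    yel=(H[...,0]>14)&(H[...,0]<30)&(H[...,1]>130)&(H[...,2]>90)
    for nm,m,lo,hi in(("red",red,0,.03),("yel",yel,.008,.05)):
        k,L,S,C=cv2.connectedComponentsWithStats(m.astype(np.uint8))
        for i in range(1,k):
            if S[i,4]<40: continue
            P,_=cloud(n,d,L==i)
            if not len(P): continue
            z=np.percentile(P[:,2],90); 
            if z>.05 or np.hypot(*P[:,:2].mean(0))>.8: continue
            T=P[abs(P[:,2]-(np.median(P[:,2]) if nm=="red" else z))<.005]
            print(n,nm,S[i],np.round(C[i],1),"z",np.round(z,4),"mean",np.round(T.mean(0),4),"hull",hull(T))
    P,_=cloud(n,d)
    for c in([.632,.185],[.621,-.178]):
        Q=P[(np.hypot(*(P[:,:2]-c).T)<.035)&(P[:,2]>.14)&(P[:,2]<.2)]; z=np.percentile(Q[:,2],90); T=Q[abs(Q[:,2]-z)<.004]
        print(n,"knob",len(T),np.round(np.median(T[:,2]),4),hull(T),np.round(T.mean(0),4))
E
```

```text
[[-0.    -0.226  0.974]
 [ 0.     0.974  0.226]
 [-1.     0.    -0.   ]]
side red [258 212  31  17 394] [272.9 219.7] z 0.0109 mean [ 0.5208 -0.1549  0.0098] hull [ 0.5211 -0.1559  0.0346]
side red [ 218  310   45   36 1265] [240. 328.] z 0.0107 mean [0.5321 0.1609 0.0097] hull [0.5322 0.1597 0.0349]
side yel [281 264  21  21 360] [290.8 273.7] z 0.022 mean [0.4647 0.0275 0.0207] hull [0.4647 0.0257 0.0189]
side yel [326 273  15  16 194] [333.  280.6] z 0.0161 mean [0.3883 0.0298 0.0147] hull [0.3881 0.029  0.0138]
side yel [305 297  32  34 894] [320.3 313.6] z 0.0299 mean [0.4102 0.1206 0.0288] hull [0.41   0.1187 0.025 ]
side knob 381 0.1701 [0.6341 0.1835 0.0177] [0.6334 0.1851 0.1699]
side knob 99 0.1711 [ 0.6234 -0.1785  0.0174] [ 0.6225 -0.176   0.1709]
top red [173 192  29  29 651] [187.4 206.3] z 0.0111 mean [0.5302 0.1566 0.0091] hull [0.5305 0.1568 0.0349]
top red [303 195  29  29 660] [317.1 208.7] z 0.0113 mean [ 0.5185 -0.1586  0.0095] hull [ 0.5189 -0.1588  0.035 ]
top yel [236 225  16  17 151] [243.3 233. ] z 0.0233 mean [0.4623 0.0209 0.0214] hull [0.4623 0.0209 0.0188]
top yel [193 246  22  23 288] [203.7 257. ] z 0.0303 mean [0.4076 0.113  0.0285] hull [0.4075 0.1132 0.0255]
top yel [ 51 249  10  10  74] [ 55.3 253.5] z 0.0434 mean [0.4179 0.4608 0.0416] hull [0.4181 0.4614 0.0111]
top yel [237 260  12  13  84] [242.3 266.2] z 0.0171 mean [0.3849 0.0245 0.0155] hull [0.3854 0.0245 0.0139]
top knob 212 0.1699 [0.633  0.1798 0.017 ] [0.6326 0.1797 0.1698]
top knob 227 0.1707 [ 0.6213 -0.1814  0.0175] [ 0.6211 -0.181   0.1707]
```

```bash
python3 -m creep '[[0,0,0,-1,2.24,3.53,0],[0,0,0,0,2.24,3.53,0],[0,0,0,0,2.24,3.53,0],[0,0,0,0,2.24,3.53,0],[0,0,0,0,2.24,3.53,0],[0,0,0,0,2.24,3.53,0],[0,0,0,0,2.24,3.53,0],[0,0,0,0,2.24,3.53,0]]' 20
python3 -m creep '[[0,0,0,0,2.24,3.53,0],[0,0,0,0,2.24,3.53,0],[0,0,0,0,2.24,3.53,0],[0,0,0,0,2.24,3.53,0],[0,0,0,0,2.24,3.53,0],[0,0,0,0,2.24,3.53,0],[0,0,0,0,2.24,3.53,0],[0,0,0,0,0,0,0]]'
python3 -c "
from h import *
print(rot().round(3)); print(to([.622,-.18,.185]),r.get_state()['contact_force'])"
```

```text
time_s: 1.3
tcp_pos: [0.3881, -0.4179, 0.2369]
eef_rot: [-46.0, 90.0, -33.0]
contact_force: [1.5, -0.5, -1.0]
gripper_width: 0.029
time_s: 2.1
tcp_pos: [0.5953, -0.2074, 0.236]
eef_rot: [16.6, 90.0, 29.9]
contact_force: [-0.9, -0.2, -0.1]
gripper_width: 0.0005
[[ 0.    -0.229  0.973]
 [ 0.     0.973  0.229]
 [-1.     0.     0.   ]]
[5.1  2.05 3.22] [-0.90978424 -0.20910288 -0.0804858 ]
```

```bash
python3 -m creep '[[0,0,0,1,1,1.6,0],[0,0,0,1,1.05,1.6,0],[0,0,0,2,0,0,0],[0,0,0,1.1,0,0,0],[0,0,0,0,0,0,0]]'
python3 -c "
from h import *
s=r.get_state();print(s['tcp_pos'],to([.622,-.18,.171]))
im,d=r.capture('side');im2,d=r.capture('top')
cv2.imwrite('pics/k1.png',np.hstack([cv2.resize(im[90:230,180:320],(400,400)),cv2.resize(im2[90:230,270:410],(400,400))]))"
```

```text
time_s: 2.6
tcp_pos: [0.6176, -0.1833, 0.1831]
eef_rot: [161.1, 89.8, 174.2]
contact_force: [-0.5, -0.5, 0.3]
gripper_width: 0.0002
[ 0.61760916 -0.1832964   0.18305051] [1.2  0.22 0.51]
```

View pics/k1.png

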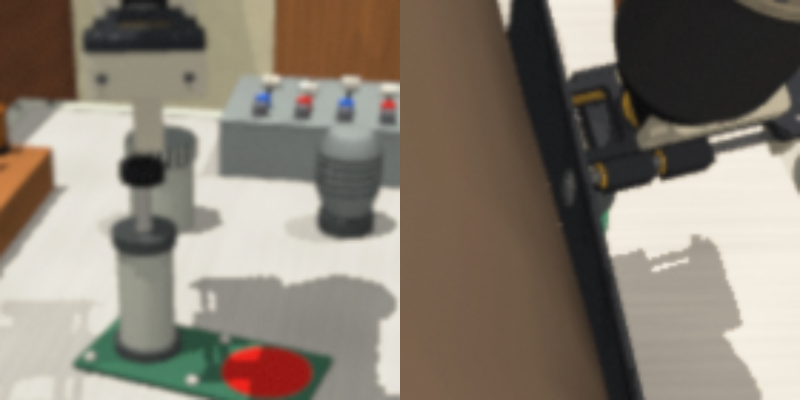

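The side crop shows the fingertip at about (147,150), directly over the knob at (142,168) but slightly towards the robot. The top view is blocked by the arm. I'll apply the 5 mm correction and press gently.

```bash
python3 -m creep '[[0,0,0,0.4,0.2,0.5,0],[0,0,0,0.4,0,0,0],[0,0,0,0.2,0,0,0]]'
python3 -m creep '[[0,0,0,0.2,0,0,0],[0,0,0,0.2,0,0,0]]'
python3 -m creep '[[0,0,0,0.2,0,0,0],[0,0,0,0.2,0,0,0]]'
python3 -m creep '[[0,0,0,0.2,0,0,0]]'
python3 -m creep '[[0,0,0,0.2,0,0,0]]'
```

```text
time_s: 3.0
tcp_pos: [0.6234, -0.1803, 0.1754]
eef_rot: [20.6, 90.0, 33.7]
contact_force: [-0.1, -0.3, -0.2]
gripper_width: 0.0007
time_s: 3.2
tcp_pos: [0.6233, -0.1804, 0.1716]
eef_rot: [-17.8, 90.0, -4.7]
contact_force: [-0.8, 0.3, 2.0]
gripper_width: 0.0003
time_s: 3.4
tcp_pos: [0.6233, -0.1804, 0.1678]
eef_rot: [-33.8, 90.0, -20.7]
contact_force: [0.2, -0.3, 2.6]
gripper_width: 0.0006
time_s: 3.5
tcp_pos: [0.6233, -0.1805, 0.1657]
eef_rot: [-45.8, 90.0, -32.8]
contact_force: [-0.8, 0.4, 2.5]
gripper_width: 0.0006
time_s: 3.6
tcp_pos: [0.6233, -0.1804, 0.1636]
eef_rot: [-41.7, 90.0, -28.6]
contact_force: [-0.9, 0.5, 2.4]
gripper_width: 0.0006
```

```bash
for i in 1; do python3 -m creep '[[0,0,0,0.2,0,0,0],[0,0,0,0.2,0,0,0]]'; done
python3 -m creep '[[0,0,0,0.1,0,0,0]]' | grep -E 'tcp|for'
python3 -m creep '[[0,0,0,0.1,0,0,0]]' | grep -E 'tcp|for'
python3 -m creep '[[0,0,0,0.1,0,0,0]]' | grep -E 'tcp|for'
```

```text
time_s: 3.8
tcp_pos: [0.6233, -0.1804, 0.1594]
eef_rot: [-82.1, 90.0, -69.0]
contact_force: [-2.0, 0.1, 2.3]
gripper_width: 0.0004
tcp_pos: [0.6233, -0.1805, 0.1583]
contact_force: [-0.5, 0.1, 1.4]
tcp_pos: [0.6233, -0.1804, 0.1575]
contact_force: [-0.7, -0.2, 2.1]
tcp_pos: [0.6233, -0.1804, 0.1565]
contact_force: [-0.4, -0.6, 2.0]
```

```bash

python3 -m creep '[[0,0,0,0.1,0,0,0]]' | grep -E 'tcp|for'
python3 -m creep '[[0,0,0,0.1,0,0,0]]' | grep -E 'tcp|for'
python3 -m creep '[[0,0,0,0.1,0,0,0]]' | grep -E 'tcp|for'
```

```text
tcp_pos: [0.6233, -0.1804, 0.1555]
contact_force: [-0.9, -0.3, 2.9]
tcp_pos: [0.6233, -0.1804, 0.1545]
contact_force: [-1.6, -0.2, 1.4]
tcp_pos: [0.6233, -0.1804, 0.1535]
contact_force: [-0.5, -0.4, 2.6]
```

```bash

python3 -m creep '[[0,0,0,0.2,0,0,0]]' | grep -E 'tcp|for'
python3 -m creep '[[0,0,0,0.2,0,0,0]]' | grep -E 'tcp|for'
```

```text
tcp_pos: [0.6233, -0.1804, 0.1516]
contact_force: [-0.4, -0.6, 3.4]
tcp_pos: [0.6233, -0.1804, 0.1494]
contact_force: [-1.1, -0.1, 2.2]
```

Travel is about 25 mm with no rise in force, so B is the sound one. I'll push it home.

```bash

python3 -m creep '[[0,0,0,0.3,0,0,0],[0,0,0,0.3,0,0,0],[0,0,0,0.3,0,0,0]]' | grep -E 'tcp|for'
python3 -m creep '[[0,0,0,0.2,0,0,0],[0,0,0,0.15,0,0,0]]' | grep -E 'tcp|for'
python3 -m creep '[[0,0,0,0.1,0,0,0]]' | grep -E 'tcp|for'
```

```text
tcp_pos: [0.6233, -0.1804, 0.1403]
contact_force: [-0.5, 0.0, 3.0]
tcp_pos: [0.6233, -0.1804, 0.1368]
contact_force: [-0.7, -0.5, 2.5]
tcp_pos: [0.6233, -0.1804, 0.1359]
contact_force: [-0.4, -0.9, 1.5]
```

```bash

python3 -m creep '[[0,0,0,0.1,0,0,0]]' | grep -E 'tcp|for'
```

```text
tcp_pos: [0.6234, -0.1805, 0.1353]
contact_force: [-3.4, 1.9, 10.0]
```

```bash

python3 -m creep '[[0,0,0,0.07,0,0,0],[0,0,0,0,0,0,0]]' | grep -E 'tcp|for'
```

```text
tcp_pos: [0.6234, -0.1804, 0.1353]
contact_force: [-3.3, 0.5, 8.1]
```

```bash

python3 -m creep '[[0,0,0,-2.5,0,0,0],[0,0,0,-3.5,0,0,0]]' | grep -E 'tcp|for'
python3 -m creep '[[0,0,0,0,4.37,1.16,0],[0,0,0,0,4.37,1.16,0],[0,0,0,0,4.37,1.16,0],[0,0,0,0,4.37,1.16,0],[0,0,0,0,4.37,1.16,0],[0,0,0,0,4.37,1.16,0],[0,0,0,0,4.37,1.16,0],[0,0,0,0,4.37,1.16,0]]' | grep -E 'tcp|for'
python3 -m creep '[[0,0,0,0,0,0,0]]' | grep -E 'tcp|for'
python3 -c "
from h import *
print(to([.6335,.1815,.171]))
for n in('side','top'):
    im,d=r.capture(n);P,_=cloud(n,d)
    Q=P[(np.hypot(*(P[:,:2]-[.622,-.18]).T)<.03)&(P[:,2]>.127)&(P[:,2]<.16)]
    print(n,len(Q),np.percentile(Q[:,2],[50,80,95]) if len(Q) else '')
    if n=='side':cv2.imwrite('pics/a1.png',cv2.resize(im[100:290,100:290],(570,570)))
"
```

```text
tcp_pos: [0.622, -0.1799, 0.1926]
contact_force: [0.8, 0.4, -0.5]
tcp_pos: [0.6344, 0.1834, 0.1942]
contact_force: [1.3, -0.0, 0.2]
tcp_pos: [0.6346, 0.1865, 0.1935]
contact_force: [-0.5, -0.7, 0.2]
[ 2.25 -0.46 -0.23]
side 133 [0.13437895 0.13507609 0.13572481]
top 225 [0.13451006 0.135347   0.13629205]
```

View pics/a1.png

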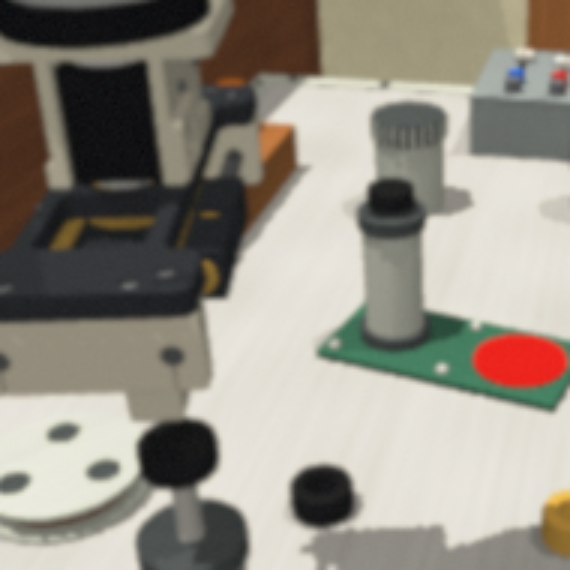

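B's knob sits at (390,197), down on its barrel, at z = 0.135, so it is home. The fingertip (160,400) is slightly off A's knob (178,450), so I'll correct and probe A carefully.

```bash

python3 -m creep '[[0,0,0,0.8,-0.4,-0.2,0],[0,0,0,0.8,0,0,0],[0,0,0,0.2,0,0,0],[0,0,0,0.2,0,0,0]]' | grep -E 'tcp|for'
python3 -m creep '[[0,0,0,0.2,0,0,0],[0,0,0,0.2,0,0,0],[0,0,0,0.2,0,0,0]]' | grep -E 'tcp|for'
python3 -m creep '[[0,0,0,0.2,0,0,0]]' | grep -E 'tcp|for'
```

```text
tcp_pos: [0.6337, 0.1757, 0.1739]
contact_force: [0.1, 0.3, 0.5]
tcp_pos: [0.6339, 0.1765, 0.1687]
contact_force: [-0.7, -1.2, 2.3]
tcp_pos: [0.6339, 0.1766, 0.1667]
contact_force: [0.1, -2.6, 2.9]
```

```bash

python3 -m creep '[[0,0,0,0.15,0,0,0],[0,0,0,0.15,0,0,0]]' | grep -E 'tcp|for'
python3 -m creep '[[0,0,0,0.1,0,0,0]]' | grep -E 'tcp|for'
```

```text
tcp_pos: [0.6339, 0.1768, 0.1635]
contact_force: [0.4, -1.9, 2.4]
tcp_pos: [0.6339, 0.1769, 0.1623]
contact_force: [-0.3, -1.4, 2.5]
```

```bash

python3 -m creep '[[0,0,0,0.1,0,0,0],[0,0,0,0.1,0,0,0],[0,0,0,0.1,0,0,0]]' | grep -E 'tcp|for'
python3 -m creep '[[0,0,0,0.1,0,0,0]]' | grep -E 'tcp|for'
python3 -m creep '[[0,0,0,0.1,0,0,0]]' | grep -E 'tcp|for'
```

```text
tcp_pos: [0.6339, 0.1769, 0.1594]
contact_force: [1.3, -2.3, 4.0]
tcp_pos: [0.6339, 0.1768, 0.1585]
contact_force: [-0.2, -1.6, 4.9]
tcp_pos: [0.6339, 0.1769, 0.1576]
contact_force: [-0.2, -0.8, 5.9]
```

```bash

python3 -m creep '[[0,0,0,0.1,0,0,0]]' | grep -E 'tcp|for'
```

```text
tcp_pos: [0.6339, 0.1769, 0.1568]
contact_force: [-1.4, -1.4, 6.5]
```

```bash

python3 -m creep '[[0,0,0,0.1,0,0,0]]' | grep -E 'tcp|for'
```

```text
tcp_pos: [0.6339, 0.1769, 0.156]
contact_force: [-0.8, -1.7, 8.1]
```

The force climbs about 1.1 N per mm, from 2.5 to 8.1 N, so A is the stiff one. I'll back off and go to the nut.

```bash

python3 -m creep '[[0,0,0,-1.5,0,0,0],[0,0,0,-3,0,0,0]]' | grep -E 'tcp|for'
python3 -m creep '[[0,0,0,0,-1.84,-3.35,70],[0,0,0,0,-1.84,-3.35,70],[0,0,0,0,-1.84,-3.35,70],[0,0,0,0,-1.84,-3.35,70],[0,0,0,0,-1.84,-3.35,70],[0,0,0,0,-1.84,-3.35,70],[0,0,0,4,0,0,70],[0,0,0,3,0,0,70]]' | grep -E 'tcp|for'
python3 -m creep '[[0,0,0,2,0,0,70],[0,0,0,0,0,0,70],[0,0,0,0,0,0,70]]'
python3 -c "
from h import *
print(to([.4635,.0233,.004]))
ims=[]
for n in('side','top'):
    im,d=r.capture(n);P,_=cloud(n,d)
    Q=P[(np.hypot(*(P[:,:2]-[.632,.182]).T)<.03)&(P[:,2]>.14)&(P[:,2]<.175)]
    print(n,len(Q),np.percentile(Q[:,2],[50,80,95]) if len(Q) else '')
    Pp=proj(n,[.4635,.0233,.02])[0].astype(int); print(Pp)
    x,y=np.clip(Pp-60,0,[392,264]); ims.append(cv2.resize(im[y:y+120,x:x+120],(400,400)))
cv2.imwrite('pics/n1.png',np.hstack(ims))
"
```

```text
tcp_pos: [0.6318, 0.1765, 0.1975]
contact_force: [0.8, 0.4, -0.4]
tcp_pos: [0.4618, 0.0236, 0.1298]
contact_force: [0.3, 0.5, -1.1]
time_s: 9.8
tcp_pos: [0.4628, 0.024, 0.1105]
eef_rot: [-166.4, 89.9, -153.3]
contact_force: [0.9, -1.0, 1.3]
gripper_width: 0.0615
[10.65 -0.08  0.06]
side 545 [0.15537451 0.1561463  0.15670861]
[291 269]
top 246 [0.1553971  0.15660789 0.15751757]
[242 232]
```

View pics/n1.png

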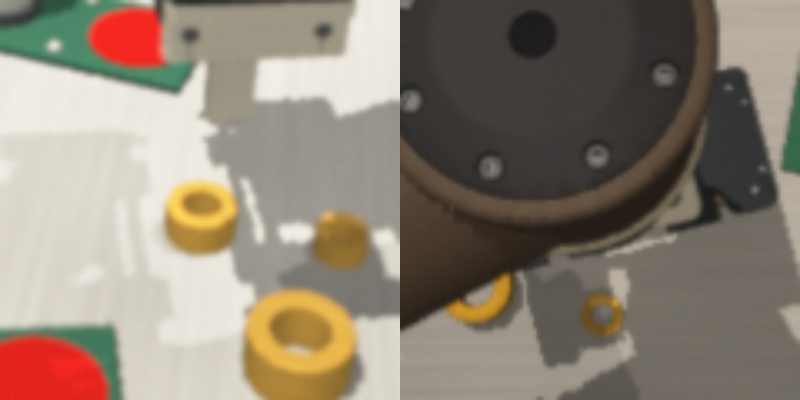

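Side crop: the fingers, at (230,90), hang above the middle nut at (200,215). The small nut is at (342,240) and the big one at (300,345), both clear. I'll descend.

```bash

python3 -m creep '[[0,0,0,4,-0.1,0,70],[0,0,0,3.5,0,0,70],[0,0,0,1.5,0,0,70],[0,0,0,0,0,0,70]]'
python3 -c "
from h import *
print(to([.4635,.0233,.004]))
im,d=r.capture('side');cv2.imwrite('pics/n2.png',cv2.resize(im[205:325,235:355],(500,500)))
"
```

```text
time_s: 10.3
tcp_pos: [0.4624, 0.0227, 0.0194]
eef_rot: [-169.6, 89.8, -156.5]
contact_force: [-0.0, 0.2, 0.2]
gripper_width: 0.0615
[1.53 0.04 0.13]
```

View pics/n2.png

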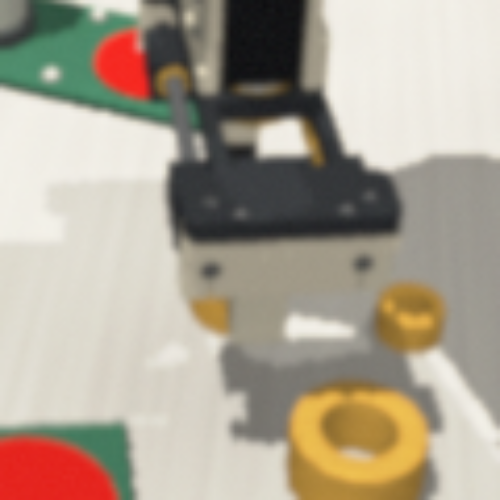

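The near finger is at about (257,310) and the nut shows at its left edge (210,315), so the tool is roughly 3 mm short in x. I'll shift, lower and grip.

```bash

python3 -m creep '[[0,0,0,0.8,0,0.35,70],[0,0,0,0.7,0,0,70],[0,0,0,0,0,0,70],[0,0,0,0,0,0,25],[0,0,0,0,0,0,25],[0,0,0,0,0,0,25],[0,0,0,0,0,0,25],[0,0,0,0,0,0,25]]' 25
python3 -m creep '[[0,0,0,0,0,0,25],[0,0,0,0,0,0,25]]'
```

```text
time_s: 11.15
tcp_pos: [0.4666, 0.0237, 0.0056]
eef_rot: [4.2, 90.0, 17.3]
contact_force: [-1.4, -0.5, 2.6]
gripper_width: 0.0392
time_s: 11.35
tcp_pos: [0.4666, 0.0237, 0.0056]
eef_rot: [4.0, 90.0, 17.0]
contact_force: [-1.0, -0.2, 5.5]
gripper_width: 0.0388
```

```bash

python3 -m creep '[[0,0,0,-2,0,0,25],[0,0,0,-4,0,0,25],[0,0,0,0,2.9,2.34,25],[0,0,0,0,2.9,2.34,25],[0,0,0,0,2.9,2.34,25],[0,0,0,0,2.9,2.34,25],[0,0,0,0,0,0,25],[0,0,0,0,0,0,25]]'
python3 -c "
from h import *
print(to([.5313,.158,.0155]))
im,d=r.capture('side');cv2.imwrite('pics/p1.png',cv2.resize(im[220:370,160:310],(560,560)))
H=hsv(im);m=(H[...,0]>14)&(H[...,0]<30)&(H[...,1]>130)&(H[...,2]>90);k,L,S,C=cv2.connectedComponentsWithStats(m.astype(np.uint8))
for i in range(1,k):
    if S[i,4]>30:
        P,_=cloud('side',d,L==i);print(S[i],P.mean(0).round(3),P.min(0).round(3),P.max(0).round(3))
"
```

```text
time_s: 12.15
tcp_pos: [0.531, 0.1583, 0.0644]
eef_rot: [-168.7, 89.9, -155.6]
contact_force: [-0.7, -0.4, -1.8]
gripper_width: 0.0391
[ 4.89 -0.04  0.03]
[326 274  15  15 191] [0.388 0.031 0.012] [0.376 0.015 0.001] [0.401 0.043 0.017]
[305 297  32  35 906] [0.41  0.123 0.022] [0.386 0.093 0.001] [0.435 0.144 0.032]
```

View pics/p1.png

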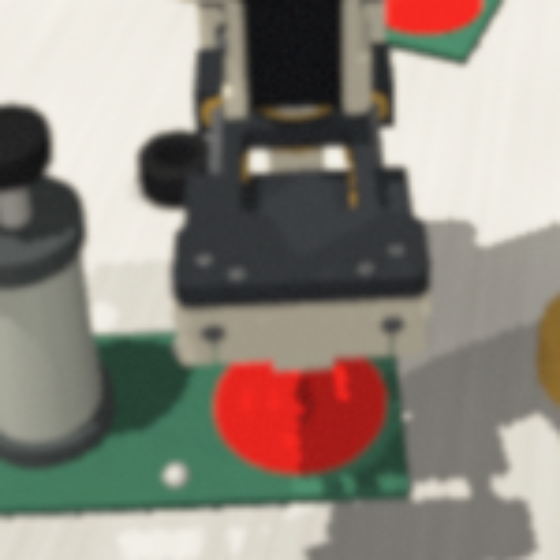

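The gripper at (300,350) is centred over A's red pad (300,410). The nut is hidden behind it, but the 39 mm opening confirms it is held. I'll lower it.

```bash

python3 -m creep '[[0,0,0,2.5,0,0,25],[0,0,0,1.5,0,0,25],[0,0,0,0.5,0,0,25],[0,0,0,0.2,0,0,25],[0,0,0,0,0,0,25]]'
python3 -m creep '[[0,0,0,0.1,0,0,25],[0,0,0,0,0,0,25]]'
```

```text
time_s: 12.7
tcp_pos: [0.5316, 0.1575, 0.0187]
eef_rot: [-5.5, 90.0, 7.5]
contact_force: [0.3, -0.7, -1.4]
gripper_width: 0.0388
time_s: 12.9
tcp_pos: [0.5318, 0.158, 0.018]
eef_rot: [21.8, 89.9, 34.9]
contact_force: [0.4, -0.5, -1.7]
gripper_width: 0.0386
```

```bash

python3 -m creep '[[0,0,0,0.1,0,0,25],[0,0,0,0,0,0,25]]' | grep -E 'tcp|for'
python3 -m creep '[[0,0,0,0.1,0,0,25],[0,0,0,0,0,0,25]]'| grep -E 'tcp|for'
```

```text
tcp_pos: [0.5315, 0.1579, 0.0165]
contact_force: [-0.6, -0.3, -1.8]
tcp_pos: [0.5316, 0.1579, 0.0156]
contact_force: [-0.7, 0.0, 2.4]
```

Contact made. I'll release by opening modestly, rise and retreat.

```bash

python3 -m creep '[[0,0,0,0.03,0,0,50],[0,0,0,0,0,0,60],[0,0,0,0,0,0,65],[0,0,0,0,0,0,65],[0,0,0,-1,0,0,65],[0,0,0,-3,0,0,65],[0,0,0,-4,0,0,65],[0,0,0,-4,0,0,65]]'
python3 -m creep '[[0,0,0,-4,0,0,65],[0,0,0,-2,-3,-2,65],[0,0,0,0,-4,-2,65],[0,0,0,0,-4,-2,65],[0,0,0,0,-4,-2,65],[0,0,0,0,-4,-2,65],[0,0,0,0,0,0,65],[0,0,0,0,0,0,65]]'
python3 -c "
from h import *
ims=[]
for n in('side','top'):
    im,d=r.capture(n);P,_=cloud(n,d)
    ims.append(cv2.resize(im,(400,300)) if n=='top' else cv2.resize(im[200:350,110:310],(400,300)))
    H=hsv(im);m=(H[...,0]>14)&(H[...,0]<30)&(H[...,1]>130)&(H[...,2]>90);k,L,S,C=cv2.connectedComponentsWithStats(m.astype(np.uint8))
    for i in range(1,k):
        if S[i,4]>40:
            Q,_=cloud(n,d,L==i); z=np.percentile(Q[:,2],90); T=Q[abs(Q[:,2]-z)<.005];print(n,S[i],'top z',z.round(4),hull(T))
    for nm,c in(('A',[.633,.182]),('B',[.622,-.18])):
        Q=P[(np.hypot(*(P[:,:2]-c).T)<.03)&(P[:,2]>.127)&(P[:,2]<.175)]; print(n,nm,len(Q),np.percentile(Q[:,2],[60,90]).round(4) if len(Q) else '')
cv2.imwrite('pics/f.png',np.hstack(ims)); print(r.get_state()['contact_force'])
"
```

```text
time_s: 14.1
tcp_pos: [0.5312, 0.1575, 0.1369]
eef_rot: [-144.8, 90.0, -131.7]
contact_force: [0.5, 1.1, -0.4]
gripper_width: 0.0568
time_s: 14.9
tcp_pos: [0.4768, -0.0509, 0.196]
eef_rot: [1.8, 89.9, 14.7]
contact_force: [-0.3, -0.8, -0.1]
gripper_width: 0.0569
side [326 274  15  15 192] top z 0.0162 [0.3879 0.0293 0.0138]
side [305 297  32  34 892] top z 0.0299 [0.41   0.1185 0.0248]
side [229 309  26  27 574] top z 0.0325 [0.5295 0.1596 0.0195]
side A 567 [0.1557 0.1564]
side B 131 [0.1348 0.1355]
top [360  58  12  12 105] top z 0.1008 [ 0.8575 -0.2804  0.014 ]
top [379  58  13  12 107] top z 0.1006 [ 0.8574 -0.3301  0.0142]
top [400  58  12  12 101] top z 0.1011 [ 0.8579 -0.3806  0.0141]
top [419  58  13  14 104] top z 0.1014 [ 0.8568 -0.4307  0.0141]
top [439  59  11  11  86] top z 0.1014 [ 0.8566 -0.4791  0.0135]
top [ 48 144  14  14 119] top z 0.0953 [0.6582 0.4626 0.0098]
top [193 252  23  17 184] top z 0.031 [0.4059 0.1124 0.0244]
top [237 260  12  13  81] top z 0.0176 [0.3854 0.0246 0.0139]
top A 53 [0.1562 0.1574]
top B 0 
[0.32651071 0.45293102 0.01659499]
```

View pics/f.png

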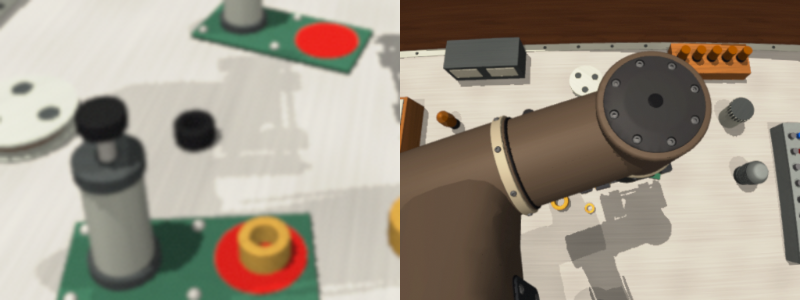

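The nut lies flat on A's red pad at (262,250) in the side crop. Its top is at 0.0325 and it is within 3 mm of the pad's centre. Handing in.

```bash
python3 -c "
from plant import r
print(r.close_job())"
```

```text
the job is handed in; nothing more can be done
None
```

Dispenser A is the stiff one, and the middle-sized brass nut now lies flat on its red pad. The job was handed in at about 15 s of the 64 s allowed.

- **Dispenser B (sound):** I pressed it first. It gave a steady 2–3 N all the way and reached its hard stop at about 10 N. Both cameras put its knob at z ≈ 0.135, fully home; in the last check only the side camera saw it, because the arm blocked the top view.
- **Dispenser A (stiff):** the force rose from 2.5 N to 8.1 N, about 1.1 N per mm from 16 mm of travel. I stopped at about 19 mm and backed off. The knob rests at z ≈ 0.156.
- **Nut:** the last side view shows its top at 0.0325, against 0.032 expected, and its centre 1–3 mm from the pad's centre. The arm hid the nut from the top camera, so that position comes from one view.
- **Gripper:** at hand-in it was clear of everything and the force reading was about zero.

The measured drag of 2–3 N was a little under the stated 3–5 N. The tool also pressed A's knob about 5 mm off centre.

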